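Lift the hinge leaf out of the die and hold it in line for the pin

TASK

Lift the newly formed hinge leaf out of the open forming die by its upright flange, bring its single knuckle into the gap between the two knuckles of the leaf screwed to the jamb block, and hold it there, level and opened out flat on the free side of the block, with the three knuckle holes in line so that the straight hinge pin could be pushed through. Finish while still holding it so, carried by the gripper alone and not leaning on the block; nothing is put down or let go. Do not bump the block hard and do not move the pin or the other things lying about.

Things in the scene. Friction and masses are not known exactly. Their poses are not given: they have to be found in the camera images.
- die: open dark steel forming die, fixed to the bench, left or right of the jamb block; 124x112 mm, 34 mm high, four dowels at the corners stand 12 mm above its top. In its top a pocket 12 mm deep in the outline of the leaf, 2.5 mm wider all round. Origin at the underside, below the leaf's flange; axes about parallel to the leaf's. Turned up to 0.45 rad
- leaf: loose steel hinge leaf, about 0.18 kg, at first in the die's pocket, its underside 22 mm above the bench. Level plate 48 (x) x 60 (y) x 6 mm; on its +x side a neck and one knuckle, a tube along y; in its middle an upright flange, 10 mm thick in x, 40 mm wide in y, its top 58 mm above the underside. Origin on the underside, under the middle of the flange; z up
- leaf_flange (a point): where to grip the leaf, from above, closing along x: centre of its flange, 44 mm above the leaf's underside, 14 mm below the flange's top. Axes as the leaf's
- leaf_bore (a point): centre of the hole in the loose leaf's knuckle (18 mm outside, 10 mm hole, 24 mm long); 36 mm in x and -35 mm in z from leaf_flange. Axes as the leaf's, y along the hole
- leaf_bore_left (a point): +y end of the loose knuckle's hole, 12 mm from leaf_bore
- leaf_bore_right (a point): -y end of the loose knuckle's hole, 12 mm from leaf_bore
- jamb: grey jamb block, 60x96 mm, on a dark base plate, fixed to the bench, turned up to 0.4 rad. On its top, 60 mm above the bench, a steel leaf 6 mm thick with two knuckles (tubes along y, 18 mm outside, 10 mm hole, 26 mm long, 30 mm apart) before its front (-x, towards the robot); their axis is 69 mm above the bench, 13 mm before the face. Origin at the underside
- jamb_bore (a point): middle of the gap between the jamb's knuckles, on their axis; y along the axis, x towards the block, z up. The leaf is in line when leaf_bore is here, axes of both parallel, flange on the -x side. The gap is open above, below and in front: lower the knuckle in from above, 3 mm clear on either side; nothing supports it there
- hinge_pin: loose L-shaped steel hinge pin, 6 mm thick and 96 mm long with a bent end, lying flat in front of the work; not to be touched. Origin at its underside
- screwdriver_red: loose screwdriver with red handle, 194 mm long, 26 mm high, lying at the front edge; bystander. Origin at its underside
- tube_cutter: loose small tube cutter, 29x106x23 mm, lying at the front edge; bystander. Origin at its underside
- flow_meter: loose grey hand-held flow meter with keys, 121x67x30 mm, lying beyond the work; bystander. Origin at its underside
- hex_key: loose black hex key, 84 mm long, 4 mm high, lying on the left; bystander. Origin at its underside
- bench_tee: loose brass pipe tee, 32x44x16 mm, lying on the right; bystander. Origin at its underside
Things that resemble listed ones, but are neither listed nor needed, are in the scene too. Of the things like the leaf, leave any that is brown; of the rest the smaller one is meant.

How it is judged:
By the outcome, as a careful person would: the job done as asked, in the order asked, and still so for the second after the job is handed in, while the arm keeps its last pose, push and grip.
It also fails if it takes over 42 s, if anything falls off the work surface, if the arm or the gripper's body presses on something with over 40 N, if the wrist force passes 120 N, or if a joint passes its speed limit or range.

ROBOT

A 6-joint arm with a two-finger parallel gripper is mounted at the origin on a cart in front of the work surface, level with it; the furniture and walls round the work are solid. World frame = base frame: x ahead of the robot, y to its left, z up, the work surface at z = 0. Lengths are in mm, angles in degrees, forces in N, time in s.
With the tool pointing down it reaches from about 325 to 775 mm from the base axis. Payload 5.5 kg.
Tool frame: the origin (TCP) lies midway between the tips of the shut fingers; the grasp point (between the pads) lies arm.grip_point_offset behind it (arm.grip_point_offset is the distance from the TCP to the grasp point, in mm); z points along the fingers, y is the direction in which the jaws open and shut (so a half turn about z gives the same grasp; the last joint's range is limited). The gripper opens to 85 mm and grips with 20 to 120 N. Pads are 22 mm wide; open, the fingers measure 114 mm over their backs; the gripper's body (76 mm by 85 mm) begins 54 mm behind the grasp point. The pads swing forward as they close: fully open they stand 13 mm farther back than shut.
Start: joints at [-66.389, 5.22, 70.514, -0, 104.267, -3.249], TCP at [271.092, -535.281, 231.275] pointing down, gripper open.
Joint ranges: [-164.24, 164.24], [-49.07, 125.15], [9.68, 141.18], [-86.29, 266.29], [3.28, 154.24], [-151.56, 151.56]. Speed limits (degrees/s): [147.25, 147.25, 172.46, 180, 180, 180].

INTERFACE

Orientations are given as [roll, pitch, yaw] about the fixed x, y, z axes, in that order (R = Rz(yaw) Ry(pitch) Rx(roll)).
In Python, from bench import arm gives the robot as it stands. The module is installed in compiled form; this text tells all that it offers. Calls block until the motion is done:
- arm.move_pose(position, orientation): joint-space move of the TCP to a pose.
- arm.line_to(position, rotation=None, max_speed=150, threshold=None): straight line of the TCP; rotation=None keeps the orientation; max_speed is the mean speed in mm/s. With threshold (N) it stops when the force on the tool has changed by that much, and returns True; else False.
- arm.move_joints(angles): joint-space move.
- arm.open_gripper() and arm.close_gripper(): open the fingers fully, or close them until they stop; the grip force is fixed at half the most.
- arm.pause(seconds).
- arm.inverse_kinematics(position, orientation): joint angles nearest the present ones, or None.
- arm.read_state(): the state.
- arm.snapshot(name): name is "scene" or "side" or "wrist"; returns the picture (420x560x3 uint8, red, green, blue); there is no depth.
- arm.camera_model(name): a dict with "fov_y" (degrees; the focal length in pixels is half the picture's height over the tangent of half this angle, whatever the lens; pixels are square), "cx", "cy" (the principal point, pixels), "k1" (the pictures are not rectified: a ray, as slopes to the right and down, at radius r is drawn at 1 + k1 r^2 times it, then the intrinsics apply), "cam_to_world" (4x4, takes a point from camera to world coordinates); the wrist camera has in their place "hand_eye" (4x4, takes a point from camera to tool coordinates, whose origin is the TCP and whose axes are the flange's). Camera axes: x right, y down, z forward; pixel columns grow to the right and rows downward; lengths in mm; the calibration is good to about 2 mm. A picture is of the moment at which its call begins: read the wrist's pose just before it. camera_model takes no time and is no camera call.
A pose or a line that the arm cannot do raises arm.MotionError and nothing moves.
- arm.job_done(): hands the job in, once; it reports no verdict.
Trained networks look in the newest picture that a camera, given by its name, has taken for a name from the list of things; names that differ only in an ending like _2 or _b are one class to them, and where a whole thing is asked for, a point or a joint stands for the part that bears it (a point fixed in the world has none). Each returns a list of dicts, best first, with "score" (0 to 1); they miss things now and then, are a little off and sometimes report something else, mostly with a low value. They report only what shows in the picture. A call takes as long as a camera call. They do not tell look-alikes from the thing itself.
- arm.boxes_of(camera, thing): "point" ([x, y, z] in mm, in world coordinates, good to about 4 mm: the middle of the surface that is visible of it).
- arm.regions_of(camera, thing): "mask" (420x560 bool, what is visible of it).
The state is a dict: "clock": time; "joint_positions": joint angles; "joint_velocities": joint speeds; "effort": joint torques, N m; "eef_pos": TCP position; "ee_rot": TCP orientation; "contact_force": force on the tool from outside, world axes, zero at the start; "moment": the same for the moment, N m; "grip_width": finger opening in mm.
Only numpy, scipy, OpenCV 4.12 (cv2) and the standard library are available. Lean on these libraries where they do the work, as an engineer would, in place of code of your own. Each camera call takes 0.05 s, during which the arm holds its last target. There are 200 camera calls.

## Working session

There is one attempt and no reset: what is moved stays moved. The work goes in short steps, each a Python script; the robot and the scene stay as the last script left them, time stands still between calls to the robot, and variables do not carry over. Pictures are saved under pics/ and viewed, about 8 in all and at most 12, crops included, and the job is handed in when it is done.

```bash
mkdir -p pics; ls
python3 - <<'E'
from bench import arm
import cv2,numpy as np
for c in("scene","side"):
    im=arm.snapshot(c); cv2.imwrite(f"pics/{c}0.png",im[:,:,::-1])
    m=arm.camera_model(c); print(c,m["fov_y"],m["cx"],m["cy"],m["k1"],np.round(m["cam_to_world"],3).tolist())
    for t in("leaf","leaf_bore","leaf_flange","die","jamb","jamb_bore","hinge_pin"):
        for d in arm.boxes_of(c,t): print(t,round(d["score"],2),np.round(d["point"],0))
m=arm.camera_model("wrist");print(m)
print(arm.grip_point_offset,arm.read_state())
E
```

```text
pics
scene 45.08174923342595 276.89044789604174 210.7498785241037 0.04526162265746095 [[-0.905, -0.264, 0.333, 33.454], [-0.425, 0.551, -0.718, 1113.837], [0.006, -0.791, -0.611, 1046.545], [0.0, 0.0, 0.0, 1.0]]
leaf 0.91 [517. -25.  11.]
leaf 0.85 [535. 165.  39.]
leaf 0.65 [645. 300.   7.]
leaf_bore 0.94 [522. -23.   5.]
leaf_bore 0.91 [642. 295.   5.]
leaf_bore 0.65 [536. 166.  37.]
leaf_bore 0.27 [526. 184.  35.]
leaf_flange 0.91 [522. -27.   8.]
leaf_flange 0.91 [641. 295.   4.]
leaf_flange 0.78 [539. 169.  37.]
die 0.61 [527. 187.  35.]
jamb 0.59 [ 526. -166.   51.]
jamb_bore 0.62 [ 526. -168.   54.]
hinge_pin 0.51 [409.  10.   7.]
side 42.80121696246465 278.0275973850423 207.9927463516783 0.029817626334329606 [[0.895, -0.163, 0.416, -93.955], [-0.446, -0.34, 0.828, -1326.829], [0.006, -0.926, -0.376, 679.025], [0.0, 0.0, 0.0, 1.0]]
leaf 0.54 [519. -50.  12.]
leaf 0.36 [369. 237.  22.]
leaf_bore 0.88 [515. -48.   6.]
leaf_flange 0.62 [522. -50.   9.]
die 0.49 [529. 127.  17.]
jamb 0.75 [ 522. -246.   34.]
jamb_bore 0.73 [ 526. -244.   32.]
hinge_pin 0.54 [409.  -3.   4.]
{'fov_
[... 471 characters left out ...]
003 {'clock': 0.8, 'joint_positions': array([-6.63861690e+01,  5.21858886e+00,  7.05120823e+01,  1.97771242e-04,
        1.04267721e+02, -3.24787407e+00]), 'joint_velocities': array([ 0.03596624, -0.04513934, -0.05881105, -0.02083635, -0.14760329,
       -0.0610037 ]), 'effort': array([-1.36439354e-03, -4.58419669e+01, -4.18070412e+01, -4.08753576e-04,
        6.67257555e-04,  9.79007552e-06]), 'eef_pos': array([ 271.11674079, -535.27175329,  231.30434785]), 'ee_rot': array([ 1.79998384e+02, -1.00283727e-04,  2.68617538e+01]), 'contact_force': array([-0.22129072,  0.2949975 ,  0.3451648 ]), 'moment': array([-6.42259851e-05, -4.96612872e-02,  1.17172620e-02]), 'grip_width': 85.19311118146656}
```

View pics/scene0.png

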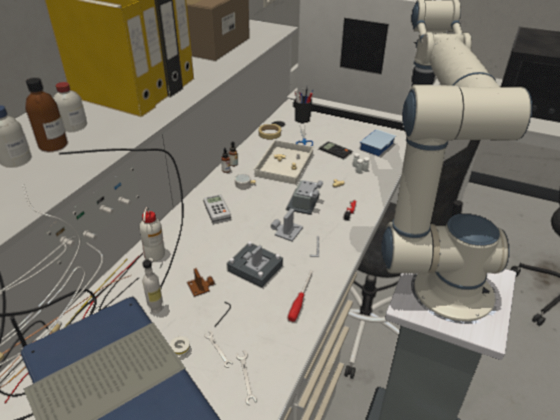

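View pics/side0.png

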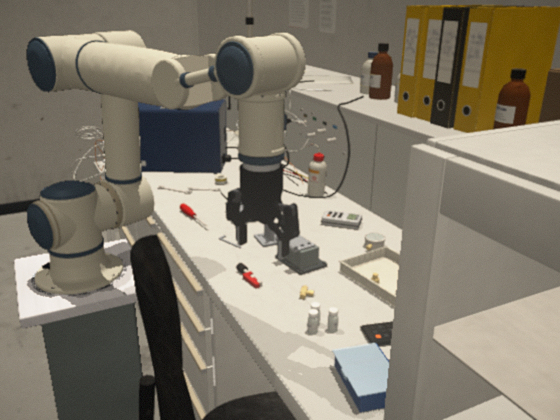

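```bash
cat > h.py <<'E'
from bench import arm
import cv2,numpy as np,pickle
from scipy.spatial.transform import Rotation as R
def wcam():
    s=arm.read_state(); T=np.eye(4); T[:3,:3]=R.from_euler("xyz",s["ee_rot"],degrees=True).as_matrix(); T[:3,3]=s["eef_pos"]
    m=arm.camera_model("wrist"); m["cam_to_world"]=T@m["hand_eye"]; return m
def shot(name,tag):
    m=wcam() if name=="wrist" else arm.camera_model(name)
    im=arm.snapshot(name); cv2.imwrite(f"pics/{tag}.png",im[:,:,::-1]); pickle.dump((m,im),open(f"{tag}.pkl","wb")); return m,im
def f(m): return 210/np.tan(np.radians(m["fov_y"])/2)
def proj(m,P):
    P=np.atleast_2d(P); C=np.linalg.inv(m["cam_to_world"]); c=P@C[:3,:3].T+C[:3,3]
    s=c[:,:2]/c[:,2:]; s=s*(1+m["k1"]*(s**2).sum(1,keepdims=True)); return s*f(m)+[m["cx"],m["cy"]]
def ray(m,uv):
    d=(np.atleast_2d(uv)-[m["cx"],m["cy"]])/f(m); s=d.copy()
    for _ in range(20): s=d/(1+m["k1"]*(s**2).sum(1,keepdims=True))
    v=np.c_[s,np.ones(len(s))]@m["cam_to_world"][:3,:3].T; return m["cam_to_world"][:3,3],v
def onz(m,uv,z):
    o,v=ray(m,uv); z=np.asarray(z,float); return o+v*((z-o[2])/v[:,2])[:,None]
E
python3 - <<'E'
from h import *
s=arm.read_state()
for tag,p in(("wj",[500,-180,230]),("wd",[530,160,230])):
    arm.move_pose(p,[180,0,90]); shot("wrist",tag)
    for t in("leaf","leaf_flange","leaf_bore","leaf_bore_left","leaf_bore_right","die","jamb","jamb_bore"):
        print(tag,t,[(round(d["score"],2),np.round(d["point"]).tolist()) for d in arm.boxes_of("wrist",t)])
    print(arm.read_state()["clock"],arm.read_state()["joint_positions"].round(1))
a=cv2.imread("pics/wj.png");b=cv2.imread("pics/wd.png")
cv2.imwrite("pics/wj_c.png",cv2.resize(a,(784,588))); cv2.imwrite("pics/wd_c.png",cv2.resize(b,(784,588)))
E
```

```text
wj leaf [(0.91, [527.0, -46.0, 7.0])]
wj leaf_flange [(0.88, [523.0, -46.0, 6.0])]
wj leaf_bore [(0.92, [525.0, -48.0, 10.0])]
wj leaf_bore_left [(0.7, [527.0, -43.0, 5.0]), (0.67, [746.0, -29.0, 19.0])]
wj leaf_bore_right [(0.79, [525.0, -44.0, 8.0])]
wj die []
wj jamb [(0.62, [534.0, -188.0, 62.0])]
wj jamb_bore [(0.72, [528.0, -187.0, 67.0])]
2.8083 [-23.5  -5.4  81.2   0.  104.1 -23.5]
wd leaf [(0.78, [537.0, 162.0, 30.0]), (0.64, [529.0, -27.0, 7.0]), (0.6, [545.0, 169.0, 31.0])]
wd leaf_flange [(0.77, [641.0, 290.0, 13.0]), (0.74, [527.0, -28.0, 7.0]), (0.61, [537.0, 159.0, 25.0])]
wd leaf_bore [(0.83, [645.0, 289.0, 9.0]), (0.67, [533.0, 168.0, 25.0]), (0.65, [529.0, -27.0, 8.0])]
wd leaf_bore_left [(0.84, [526.0, -26.0, 3.0]), (0.8, [534.0, 160.0, 27.0]), (0.7, [644.0, 294.0, 6.0]), (0.69, [545.0, 313.0, 2.0])]
wd leaf_bore_right [(0.96, [522.0, -25.0, 8.0]), (0.95, [537.0, 161.0, 27.0]), (0.64, [645.0, 288.0, 10.0])]
wd die [(0.61, [543.0, 170.0, 33.0])]
wd jamb [(0.41, [416.0, -7.0, 3.0])]
wd jamb_bore []
4.55 [ 13.2  -2.   78.   -0.  104.   13.3]
```

View pics/wj_c.png

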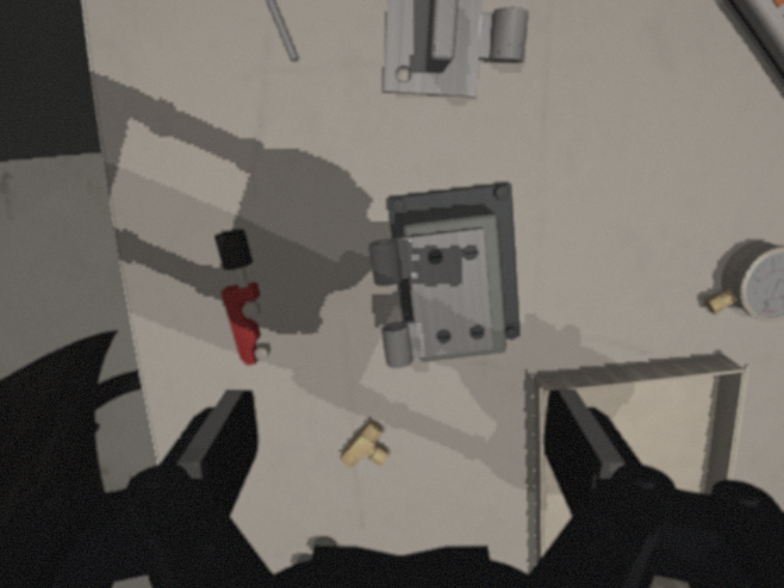

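View pics/wd_c.png

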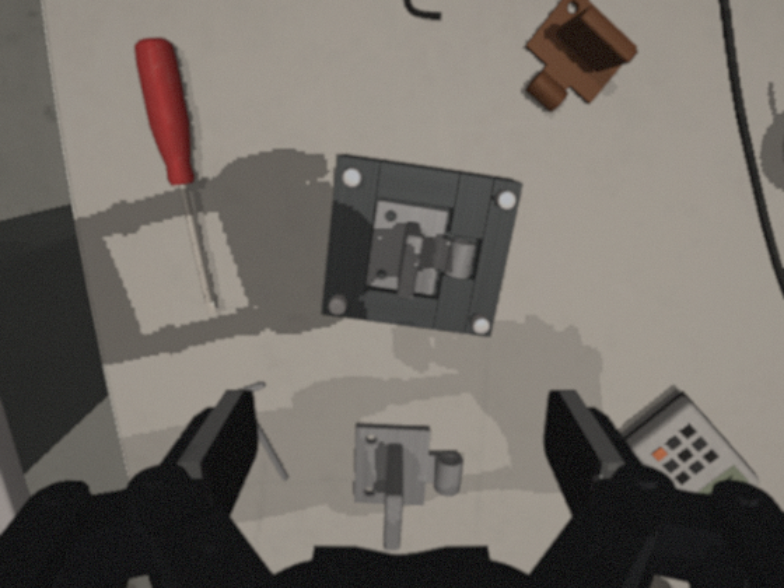

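Run:
```python
from h import *
m,_=pickle.load(open("wd.pkl","rb"))
k=onz(m,np.array([[458,257]])/1.4,[38])[0]; print("knuckle",k, "dowels",onz(m,np.array([[351,177],[506,200],[481,326],[337,306]])/1.4,[46]*4).round(1).tolist())
mj,_=pickle.load(open("wj.pkl","rb")); print("jk",onz(mj,np.array([[386,262],[398,344]])/1.4,[76,76]).round(1).tolist())
c=k[:2]-36*np.array([np.cos(-.14),np.sin(-.14)])
print(c)
arm.move_pose([c[0],c[1]+5,165],[180,0,83]); m,im=shot("wrist","wd2")
cv2.imwrite("pics/wd2_c.png",cv2.resize(im[60:330,140:430,::-1],None,fx=2.7,fy=2.2 if 0 else 2.15,interpolation=cv2.INTER_CUBIC)); print(arm.read_state()["clock"])
```

```text
knuckle [569.63317026 157.79148464  38.        ] dowels [[498.9, 212.1, 46.0], [598.6, 197.6, 46.0], [586.5, 110.4, 46.0], [486.7, 125.2, 46.0]]
jk [[491.1, -176.0, 76.0], [498.2, -230.0, 76.0]]
[533.9853944  162.81503677]
4.9667
```

View pics/wd2_c.png

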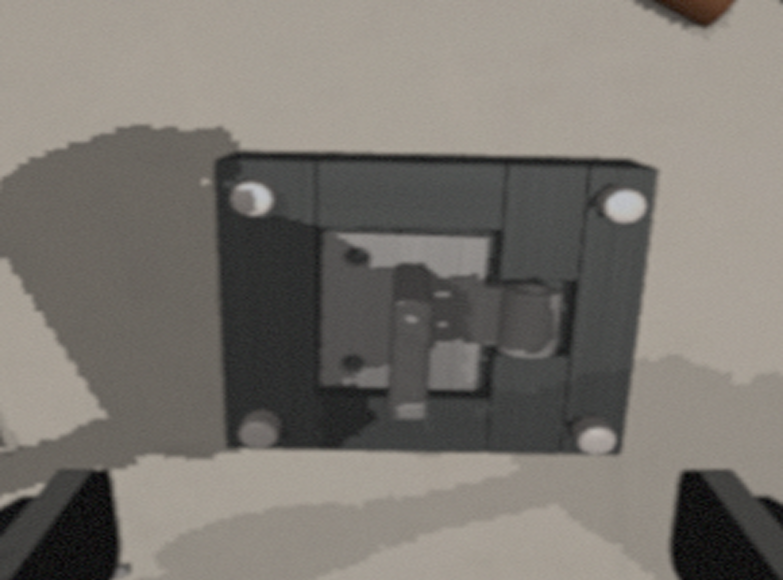

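Run:
```python
from h import *
from scipy.optimize import least_squares
m,im=pickle.load(open("wd2.pkl","rb"))
L=np.array([[-24,30,6],[24,30,6],[24,-30,6],[-24,-30,6],[-5,20,58],[5,20,58],[5,-20,58],[-5,-20,58],[36,12,18],[36,-12,18]],float)
U=np.array([[322,232],[495,238],[480,390],[322,387],[393,300],[431,300],[425,418],[390,418],[529,285],[528,356]])/[2.7,2.15]+[140,60]
def P(q): 
    c,s=np.cos(q[2]),np.sin(q[2]); return L@np.array([[c,-s,0],[s,c,0],[0,0,1]]).T+[q[0],q[1],22+(q[3] if len(q)>3 else 0)]
for q0 in([534,162,-.14],[534,162,-.14,0]):
    r=least_squares(lambda q:(proj(m,P(q))-U).ravel(),q0,loss="soft_l1"); print(r.x,np.degrees(r.x[2]));print(r.fun.reshape(-1,2).round(1).tolist())
print(m["cam_to_world"][:3,3])
```

```text
[ 5.35468000e+02  1.61419549e+02 -1.46102844e-01] -8.371076325884326
[[1.8, 0.1], [-1.2, -1.0], [0.2, -1.1], [1.4, -1.2], [-1.2, -0.2], [-0.0, 0.2], [-0.0, 0.9], [-1.5, 0.5], [1.8, 3.7], [0.0, -0.1]]
[ 5.35474498e+02  1.61291969e+02 -1.46200082e-01 -3.86907165e-01] -8.376647679220156
[[1.8, 0.1], [-1.3, -1.0], [0.2, -1.2], [1.5, -1.2], [-1.1, -0.2], [-0.0, 0.2], [-0.0, 0.8], [-1.5, 0.4], [1.8, 3.7], [-0.0, -0.1]]
[543.16490855 247.11478731 307.06548937]
```

Run:
```python
from h import *
c=np.array([535.4,161.4]); a=[180,0,81.6]
arm.line_to([*c,130],a); print(arm.line_to([*c,47.3],max_speed=60,threshold=15)); print(arm.read_state()["eef_pos"],arm.read_state()["contact_force"])
shot("wrist","wg0")
arm.close_gripper(); s=arm.read_state(); print(s["grip_width"],s["contact_force"],s["eef_pos"],s["ee_rot"])
arm.line_to([*c,110],max_speed=40); s=arm.read_state(); print(s["grip_width"],s["contact_force"],s["clock"])
arm.line_to([*c,190],max_speed=120)
th=np.radians(7.5); b=np.array([494.6,-203]); ux=np.array([np.cos(th),np.sin(th)])
p=b-(36+45)*ux
arm.line_to([*p,190],[180,0,97.5],max_speed=150)
arm.line_to([*p,150],max_speed=100); arm.pause(.3)
s=arm.read_state(); print(s["grip_width"],s["contact_force"],s["eef_pos"],s["ee_rot"],s["clock"])
m,im=shot("wrist","wh"); shot("side","sh"); shot("scene","sch")
cv2.imwrite("pics/wh_c.png",cv2.resize(im[:,:,::-1],(784,588),interpolation=cv2.INTER_CUBIC))
```

```text
False
[535.71016764 161.46383155  47.86567666] [-0.40930018  0.51732047 -0.8819413 ]
9.061670694217158 [ 0.97368051 -0.46768994  0.45778369] [535.41361502 161.42308037  47.32567773] [ 1.79998964e+02 -3.41135666e-03  8.15997713e+01]
9.05253378204944 [-0.27741648 -0.65695184 -1.37739238] 9.3167
9.098710247515362 [-0.93000564 -0.16774391 -2.3029685 ] [ 414.52918661 -213.7122571   150.66309022] [1.79951301e+02 3.86115924e-02 9.75014126e+01] 13.7583
```

View pics/wh_c.png

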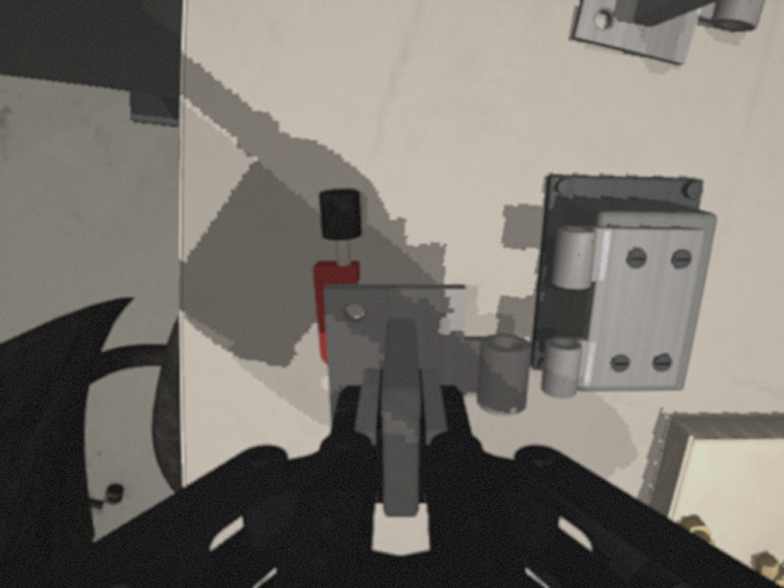

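Run:
```python
from h import *
m,im=pickle.load(open("wh.pkl","rb"))
cv2.imwrite("pics/wh_z.png",cv2.resize(im[150:295,225:415+10,::-1],None,fx=4,fy=4,interpolation=cv2.INTER_CUBIC))
```

```text
(no output)
```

View pics/wh_z.png

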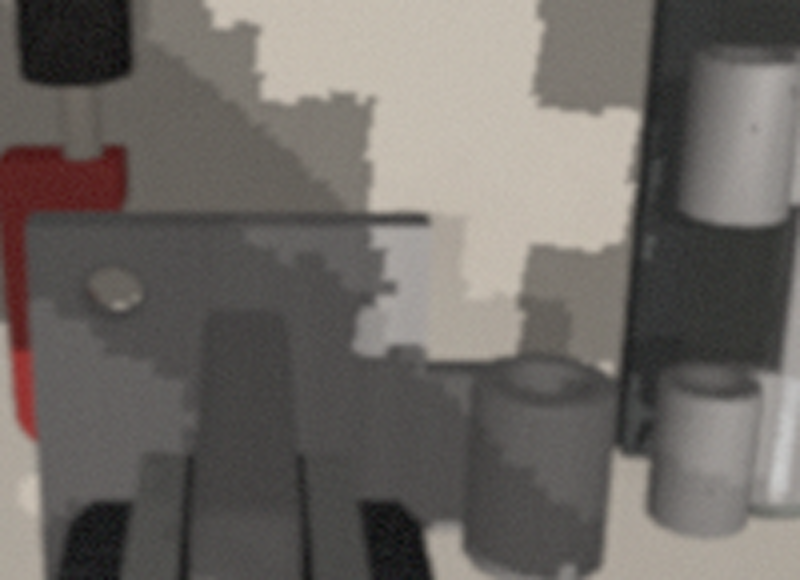

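```bash
cat > fit.py <<'E'
from h import *
from scipy.optimize import least_squares
t=np.linspace(0,2*np.pi,60)
def cyl(m,c,yaw,y0,y1,r=9):
    "hull (px) of a tube along local y"
    ux,uy=np.array([np.cos(yaw),np.sin(yaw),0]),np.array([-np.sin(yaw),np.cos(yaw),0])
    P=np.vstack([c+y*uy+r*(np.cos(t)[:,None]*ux+np.sin(t)[:,None]*[0,0,1]) for y in(y0,y1)])
    return cv2.convexHull(proj(m,P).astype(np.float32))[:,0]
def feat(h,row):
    "left, right at row; top; bottom"
    n=np.vstack([h,h[:1]]); xs=[]
    for a,b in zip(n[:-1],n[1:]):
        if (a[1]-row)*(b[1]-row)<=0 and a[1]!=b[1]: xs.append(a[0]+(row-a[1])/(b[1]-a[1])*(b[0]-a[0]))
    return np.array([min(xs or [999]),max(xs or [999]),h[:,1].min(),h[:,1].max()])
def fitj(m,F,q0,z=69):
    "F: list of (y0,y1,row,[l,r,t,b]) px"
    def e(q): 
        c=np.array([q[0],q[1],z]); return np.nan_to_num(np.hstack([feat(cyl(m,c,q[2],y0,y1),row)-np.array(o,float) for y0,y1,row,o in F]))
    r=least_squares(e,q0,x_scale=[1,1,.02],diff_step=1e-4); return r.x,e(r.x).reshape(-1,4)
E
python3 - <<'E'
from fit import *
m,im=pickle.load(open("wh.pkl","rb"))
n=np.nan; X=lambda v:v/4+225; Y=lambda v:v/4+150
J=[(15,41,Y(140),[X(688),n,Y(46),Y(226)]),(-41,-15,Y(450),[X(654),X(757),Y(366),Y(534)])]
q,e=fitj(m,J,[494.6,-203,.13]); print("jamb",q,np.degrees(q[2]));print(e.round(1))
s=np.array([414.529,-213.712,150.663]); zb=s[2]+18.7-35
qn=np.array([s[0]+36*np.cos(.131),s[1]+36*np.sin(.131),.131]); print("leaf bore nominal",qn,zb)
K=[(-12,12,Y(460),[X(470),X(611),Y(355),Y(577)])]
for z in(zb-2,zb,zb+2):
    q2,e=fitj(m,K,qn,z); print("leaf",z,q2,np.degrees(q2[2]));print(e.round(1))
print("nominal resid",(feat(cyl(m,np.array([qn[0],qn[1],zb]),.131,-12,12),Y(460))-K[0][3]).round(1))
# upper edge of plate -> yaw and tilt
print(onz(m,np.array([[X(28),Y(224)],[X(430),Y(224)]]),[zb-9+6]*2)-s)
E
```

```text
jamb [ 4.94980520e+02 -2.05442340e+02  1.13053842e-01] 6.477508030991108
[[-0.   0.  -0.4  0.4]
 [-0.7  0.7 -1.7  1.6]]
leaf bore nominal [ 4.50220543e+02 -2.09009477e+02  1.31000000e-01] 134.363
leaf 132.363 [ 4.51378662e+02 -2.09984789e+02  1.71343539e-01] 9.817261638360954
[[-0.7  0.7 -2.1  2.1]]
leaf 134.363 [ 4.50779414e+02 -2.09036897e+02  1.58340253e-01] 9.07222824687296
[[-1.   1.  -2.5  2.5]]
leaf 136.363 [ 4.50201874e+02 -2.08093333e+02  1.75329698e-01] 10.045651707296315
[[-1.2  1.2 -2.8  2.9]]
nominal resid [-2.1 -0.1 -2.6  2.3]
[[-29.06266101  26.18202505 -19.3       ]
 [ 18.04073601  32.39617817 -19.3       ]]
```

Run:
```python
from h import *
m,im=pickle.load(open("wh.pkl","rb"))
for n,u,z in(("plate R",[[703,228],[683,390]],66),("base L",[[547,177],[535,368]],8),("block R",[[715,215],[686,388]],60),("screws 1",[[637,258],[620,363]],66),("screws 2",[[681,259],[662,362]],66),("scr row",[[637,258],[681,259]],66),("scr row2",[[620,363],[662,362]],66)):
    p=onz(m,np.array(u)/1.4,[z,z]); d=p[0]-p[1]; print(n,p[:,:2].round(1).tolist(),np.degrees(np.arctan2(-d[0],d[1])).round(1), np.degrees(np.arctan2(d[1],d[0])).round(1))
m,im=pickle.load(open("wj.pkl","rb"))
for n,u in(("s1",[[435,256],[443,336]]),("s2",[[470,252],[477,331]]),("pl R",[[485,230],[490.5,352]])):
    p=onz(m,np.array(u)/1.4,[66,66]); d=p[0]-p[1]; print(n,p[:,:2].round(1).tolist(),np.degrees(np.arctan2(-d[0],d[1])).round(1))
cv2.imwrite("pics/wj_z.png",cv2.resize(im[120:275,255:385,::-1],None,fx=3.8,fy=3.8,interpolation=cv2.INTER_CUBIC))
```

```text
plate R [[550.1, -156.2], [566.7, -239.8]] 11.2 101.2
base L [[488.6, -146.6], [506.8, -262.9]] 8.9 98.9
block R [[558.1, -149.8], [572.3, -241.2]] 8.8 98.8
screws 1 [[522.2, -174.7], [528.6, -228.8]] 6.8 96.8
screws 2 [[543.8, -172.2], [550.4, -225.6]] 7.0 97.0
scr row [[522.2, -174.7], [543.8, -172.2]] 96.6 -173.4
scr row2 [[528.6, -228.8], [550.4, -225.6]] 98.3 -171.7
s1 [[521.4, -174.7], [527.8, -228.7]] 6.7
s2 [[543.2, -172.1], [550.0, -225.2]] 7.3
pl R [[551.9, -158.2], [559.8, -240.3]] 5.5
```

View pics/wj_z.png

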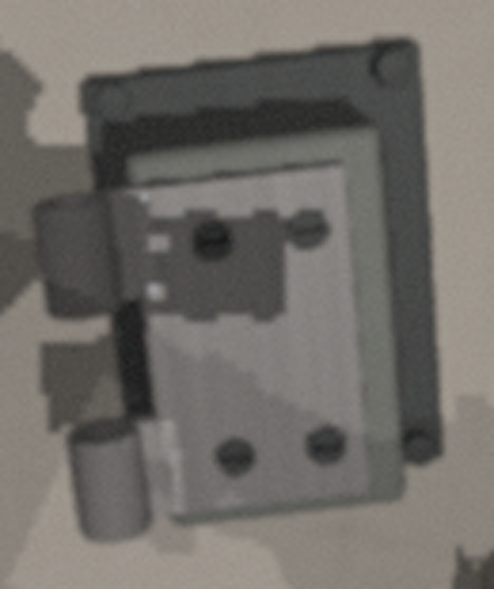

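Run:
```python
from fit import *
n=np.nan
m,im=pickle.load(open("wj.pkl","rb")); X=lambda v:v/3.8+255; Y=lambda v:v/3.8+120
J=[(15,41,Y(255),[X(36),n,Y(193),Y(317)]),(-41,-15,Y(490),[X(73),X(149),Y(420),Y(541)])]
q,e=fitj(m,J,[494.6,-203,.13]); print("jamb",q,np.degrees(q[2]));print(e.round(1))
```

```text
jamb [ 4.93973472e+02 -2.05543147e+02  1.30576527e-01] 7.481483897982403
[[ 0.2  0.  -0.7  1.2]
 [ 0.  -0.2 -1.4  0.8]]
```

Run:
```python
from fit import *
th=np.radians(7.0); b=np.array([494.5,-205.5]); ux=np.array([np.cos(th),np.sin(th)]); p=b-36.3*ux
arm.line_to([*p,150],[180,0,97.0],max_speed=80)
arm.line_to([*p,112.3],max_speed=60); arm.pause(.4)
s=arm.read_state(); print(s["grip_width"],s["contact_force"],s["eef_pos"],s["ee_rot"],s["clock"])
m,im=shot("wrist","wp"); shot("side","sp"); shot("scene","scp")
for d in [(m,im)]:
    for y0,y1,c in((15,41,(0,255,0)),(-41,-15,(0,255,0))): pass
cv2.imwrite("pics/wp_z.png",cv2.resize(im[160:305,270:450,::-1],None,fx=4,fy=4,interpolation=cv2.INTER_CUBIC))
```

```text
9.175511666451706 [ 0.1407266  -0.42157706 -2.19507011] [ 458.57715937 -209.96501826  112.50743872] [1.79980871e+02 1.16146695e-02 9.70009331e+01] 15.7833
```

View pics/wp_z.png

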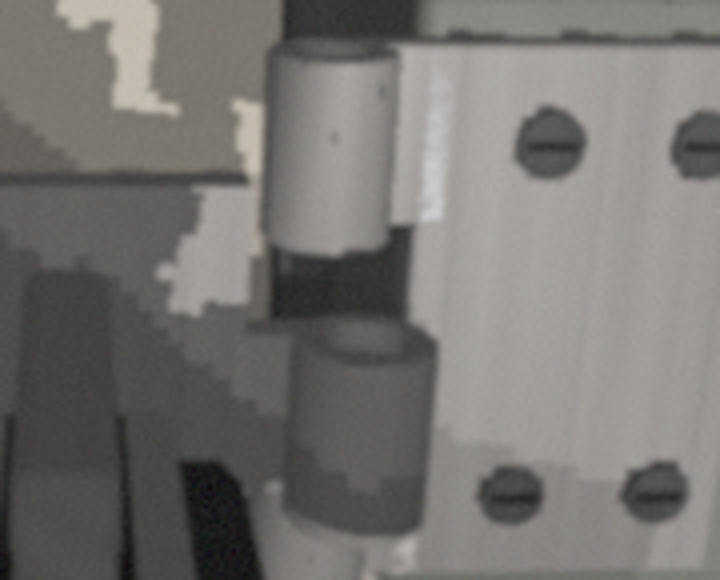

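Run:
```python
from fit import *
m,im=pickle.load(open("wp.pkl","rb")); X=lambda v:v/4+270; Y=lambda v:v/4+160
th=np.radians(7); s=np.array([458.577,-209.965,112.507]); zb=s[2]+18.7-35
nom=np.array([s[0]+36*np.cos(th),s[1]+36*np.sin(th),zb])
o=np.array([X(291),X(430),Y(316),Y(535)])
print("nominal leaf",nom, "resid nom-obs",(feat(cyl(m,nom,th,-12,12),Y(420))-o).round(2))
fl=lambda q:feat(cyl(m,np.array([q[0],q[1],zb]),th,-12,12),Y(420))-o
r=least_squares(fl,nom[:2],diff_step=1e-4); print("leaf",r.x,r.fun.round(2))
oj=np.array([X(269),X(392),Y(38),Y(252)])
fj=lambda q:feat(cyl(m,np.array([q[0],q[1],69]),th,15,41),Y(150))-oj
fj2=lambda q:np.r_[fj(q)[[0,2,3]]]
r2=least_squares(fj2,[494.5,-205.5],diff_step=1e-4); print("jamb(+y knuckle)",r2.x,fj(r2.x).round(2))
p=onz(m,np.c_[X(np.array([550,700,511,655])),Y(np.array([142,145,493,492]))],[66]*4)[:,:2]; print(p.round(1).tolist(),p.mean(0))
d=p[0]-p[2]+p[1]-p[3]; print(np.degrees(np.arctan2(-d[0],d[1])))
ux,uy=np.array([np.cos(th),np.sin(th)]),np.array([-np.sin(th),np.cos(th)])
for n,b in(("knuckle",r2.x),("screws",p.mean(0)-41.4*ux)): v=b-r.x; print(n,"need move x,y local:",v@ux,v@uy)
```

```text
nominal leaf [ 494.30866146 -205.57770364   96.207     ] resid nom-obs [-2.32  0.24 -2.84  2.86]
leaf [ 494.81744521 -205.52353286] [-1.29  1.28 -2.83  2.87]
jamb(+y knuckle) [ 495.1480916  -205.29282428] [ 0.    3.08 -0.99  0.99]
[[521.8, -174.5], [542.9, -172.3], [528.4, -228.6], [550.4, -226.0]] [ 535.86658039 -200.35164995]
7.468033001078208
knuckle need move x,y local: 0.35629811068181816 0.1886932520088942
screws need move x,y local: -0.026544865575995297 0.1307013253597604
```

Run:
```python
from fit import *
th=np.radians(7.2); b=np.array([494.8,-205.35]); ux=np.array([np.cos(th),np.sin(th)]); p=b-36.3*ux
print(p)
arm.line_to([*p,112.3],[180,0,97.2],max_speed=30)
print(arm.line_to([*p,85.3],max_speed=25,threshold=6)); arm.pause(.6)
s=arm.read_state(); print(s["grip_width"],s["contact_force"],s["moment"],s["eef_pos"],s["ee_rot"],s["clock"])
m,im=shot("wrist","wf"); ms,ims=shot("side","sf"); mc,imc=shot("scene","scf")
u=proj(ms,[494.8,-205.35,69])[0].astype(int); v=proj(mc,[494.8,-205.35,69])[0].astype(int); print(u,v)
A=cv2.resize(im[170:315,270:450,::-1],(720,580),interpolation=cv2.INTER_CUBIC)[:, :500]
cr=lambda i,c:cv2.resize(i[c[1]-24:c[1]+24,c[0]-25:c[0]+25,::-1],(300,290),interpolation=cv2.INTER_CUBIC)
cv2.imwrite("pics/wf_z.png",np.hstack([A,np.vstack([cr(ims,u),cr(imc,v)])]))
```

```text
[ 458.78623634 -209.89959638]
False
9.052377023304402 [ 0.49800914  0.10153784 -1.53453117] [0.02688578 0.01992853 0.07784289] [ 458.78585516 -209.89780266   85.29016126] [-1.79998678e+02 -1.85830639e-03  9.71992469e+01] 18.0167
[286 241] [317 188]
```

View pics/wf_z.png

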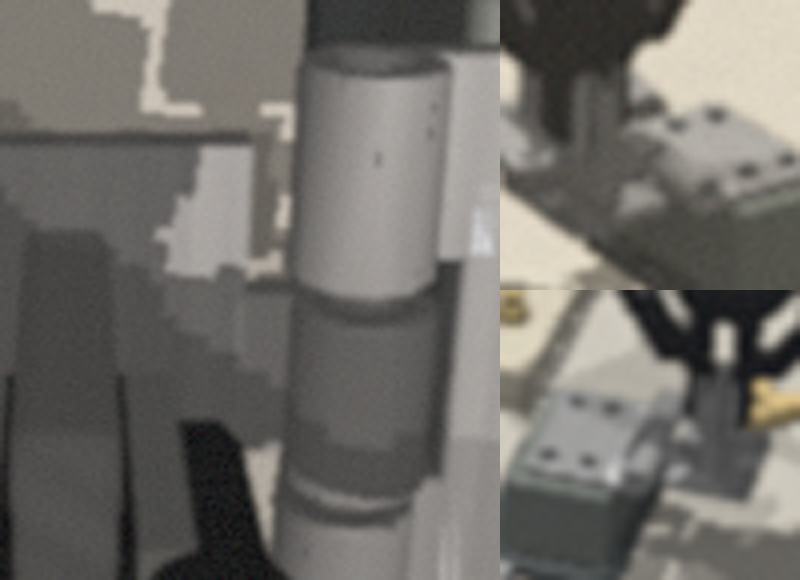

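Run:
```python
from fit import *
m,im=pickle.load(open("wf.pkl","rb")); g=cv2.cvtColor(im,cv2.COLOR_RGB2GRAY).astype(float)
th=np.radians(7.2); c=np.array([494.8,-205.35,69.])
for nm,y0,y1,rows in(("J+",15,41,range(192,240,3)),("leaf",-12,12,range(253,286,3)),("J-",-41,-15,range(304,312,2))):
    h=cyl(m,c,th,y0,y1); print(nm,"hull top/bot",h[:,1].min().round(1),h[:,1].max().round(1))
    for r in rows:
        row=cv2.GaussianBlur(g[r-1:r+2],(3,1),0).mean(0); d=np.abs(np.gradient(row)); l,rt=feat(h,r)[:2]; o=[]
        for x in(l,rt):
            a=int(round(x))-5; w=d[a:a+11]; k=int(w.argmax())
            if 0<k<10: k+= .5*(w[k-1]-w[k+1])/(w[k-1]-2*w[k]+w[k+1]-1e-9)
            o+= [round(a+k-x,1),round(float(w.max()))]
        print(r,round(l,1),round(rt,1),"edge-pred L,R (strength)",o)
```

```text
J+ hull top/bot 180.0 244.9
192 345.0 384.9 edge-pred L,R (strength) [np.float64(-1.8), 14, np.float64(-2.3), 15]
195 344.8 384.7 edge-pred L,R (strength) [np.float64(-1.7), 22, np.float64(-2.2), 15]
198 344.7 384.4 edge-pred L,R (strength) [np.float64(-1.4), 34, np.float64(-2.1), 14]
201 344.5 384.1 edge-pred L,R (strength) [np.float64(-1.3), 34, np.float64(-2.2), 15]
204 344.4 383.9 edge-pred L,R (strength) [np.float64(-1.3), 29, np.float64(-2.1), 15]
207 344.2 383.6 edge-pred L,R (strength) [np.float64(-1.8), 13, np.float64(-2.2), 14]
210 344.0 383.4 edge-pred L,R (strength) [np.float64(-1.8), 13, np.float64(-2.1), 16]
213 343.9 383.1 edge-pred L,R (strength) [np.float64(-1.9), 14, np.float64(-2.1), 16]
216 343.7 382.8 edge-pred L,R (strength) [np.float64(-1.7), 14, np.float64(-2.2), 14]
219 343.6 382.6 edge-pred L,R (strength) [np.float64(-1.3), 26, np.float64(-2.1), 14]
222 343.4 382.3 edge-pred L,R (strength) [np.float64(-1.3), 33, np.float64(-2.1), 14]
225 343.3 382.0 edge-pred L,R (strength) [np.float64(-1.4), 30, np.float64(-2.2), 15]
228 343.1 381.8 edge-pred L,R (strength)
[... 919 characters left out ...]
 340.5 377.5 edge-pred L,R (strength) [np.float64(-0.0), 4, np.float64(3.9), 25]
277 340.4 377.2 edge-pred L,R (strength) [np.float64(-0.3), 3, np.float64(4.1), 26]
280 340.2 377.0 edge-pred L,R (strength) [np.float64(-0.3), 14, np.float64(4.0), 22]
283 340.0 376.7 edge-pred L,R (strength) [np.float64(-0.5), 27, np.float64(3.8), 20]
J- hull top/bot 283.5 346.2
304 338.8 374.6 edge-pred L,R (strength) [np.float64(-4.0), 33, np.float64(-1.9), 7]
306 338.7 374.4 edge-pred L,R (strength) [np.float64(-3.5), 23, np.float64(-2.1), 7]
308 338.6 374.2 edge-pred L,R (strength) [np.float64(-2.7), 18, np.float32(4.8), 8]
310 338.5 374.0 edge-pred L,R (strength) [np.float64(-1.0), 14, np.float32(5.0), 9]
```

Run:
```python
from fit import *
m,im=pickle.load(open("wf.pkl","rb")); th=np.radians(7.2)
r0,c0,k=208,325,8
z=im[r0:r0+72,c0:c0+75,::-1]; z=cv2.convertScaleAbs(cv2.resize(z,None,fx=k,fy=k,interpolation=cv2.INTER_CUBIC),alpha=1.7,beta=-30)
z2=im[r0+30:r0+102,c0:c0+24,::-1]
for y0,y1,off in((15,41,0),(-12,12,0)):
    h=cyl(m,np.array([493.9,-205.35,69.]),th,y0,y1)
    cv2.polylines(z,[np.round((h-[c0-.5,r0-.5])*k).astype(np.int32)],True,(0,255,0) if y0>0 else (0,0,255),1)
cv2.imwrite("pics/wf_zz.png",z)
```

```text
(no output)
```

View pics/wf_zz.png

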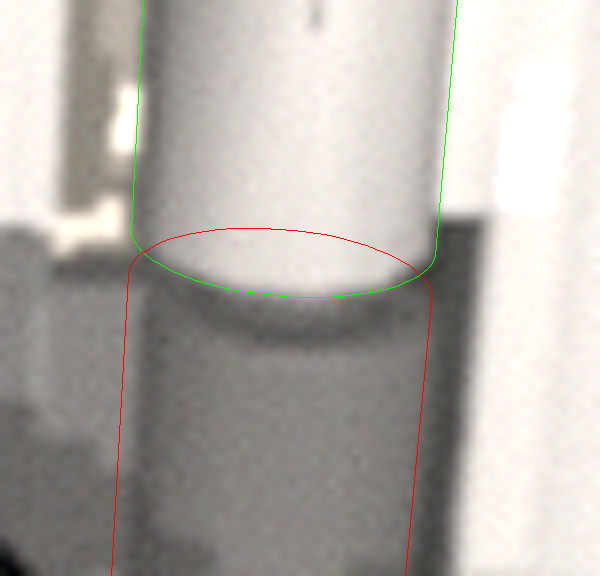

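Run:
```python
from fit import *
th=np.radians(7.2); ux=np.array([np.cos(th),np.sin(th),0]); uy=np.array([-np.sin(th),np.cos(th),0])
m,im=pickle.load(open("wf.pkl","rb"))
print(proj(m,[np.array([493.9,-205.35,78])+y*uy for y in(15,12,-12,-15)]).round(1).tolist())
col=im[235:318,358:366].mean((1,2)); print([(235+i,int(v)) for i,v in enumerate(col)])
s=arm.read_state(); p=np.array([458.786,-209.899,85.3])-0.6*ux
arm.line_to(p,max_speed=10,threshold=6); arm.pause(.5)
s=arm.read_state(); print(s["grip_width"],s["contact_force"],s["eef_pos"],s["ee_rot"],s["clock"])
shot("wrist","wf2");
```

```text
[[363.6, 244.6], [363.1, 250.7], [359.5, 296.4], [359.1, 301.9]]
[(235, 153), (236, 154), (237, 153), (238, 153), (239, 153), (240, 152), (241, 152), (242, 152), (243, 144), (244, 125), (245, 103), (246, 89), (247, 81), (248, 76), (249, 71), (250, 72), (251, 81), (252, 94), (253, 99), (254, 97), (255, 95), (256, 96), (257, 96), (258, 96), (259, 96), (260, 96), (261, 96), (262, 96), (263, 97), (264, 96), (265, 96), (266, 97), (267, 95), (268, 96), (269, 97), (270, 96), (271, 96), (272, 96), (273, 96), (274, 97), (275, 96), (276, 98), (277, 97), (278, 97), (279, 97), (280, 96), (281, 91), (282, 86), (283, 79), (284, 78), (285, 79), (286, 80), (287, 79), (288, 78), (289, 79), (290, 78), (291, 78), (292, 77), (293, 81), (294, 99), (295, 118), (296, 119), (297, 96), (298, 75), (299, 68), (300, 72), (301, 91), (302, 119), (303, 134), (304, 136), (305, 135), (306, 134), (307, 133), (308, 134), (309, 134), (310, 134), (311, 133), (312, 134), (313, 134), (314, 133), (315, 134), (316, 133), (317, 134)]
9.577110711914683 [-0.26809074  0.03864547 -1.6851956 ] [ 458.19800418 -209.99002169   85.28698998] [ 1.79999194e+02 -3.67374813e-05  9.71978968e+01] 18.9167
```

Run:
```python
from fit import *
m,im=pickle.load(open("wf2.pkl","rb")); th=np.radians(7.2); ux=np.array([np.cos(th),np.sin(th),0]); uy=np.array([-np.sin(th),np.cos(th),0])
r0,c0,k=170,190,4; z=cv2.resize(im[r0:r0+145,c0:c0+200,::-1],None,fx=k,fy=k,interpolation=cv2.INTER_CUBIC); z=cv2.convertScaleAbs(z,alpha=1.5,beta=-10)
D=lambda h,c,cl:cv2.polylines(z,[np.round((np.array(h)-[c0-.5,r0-.5])*k).astype(np.int32)],cl,c,1)
b=np.array([493.9,-205.35,69.])
for y0,y1,c in((15,41,(0,255,0)),(-12,12,(0,0,255)),(-41,-15,(0,255,0))): D(cyl(m,b,th,y0,y1),c,True)
o=b-36*ux-[0,0,9]
D(proj(m,[o+x*ux+y*uy+[0,0,6] for x,y in((-24,-30),(-24,30),(24,30),(24,-30))]),(255,255,0),True)
cv2.imwrite("pics/wf2_z.png",z)
```

View pics/wf2_z.png

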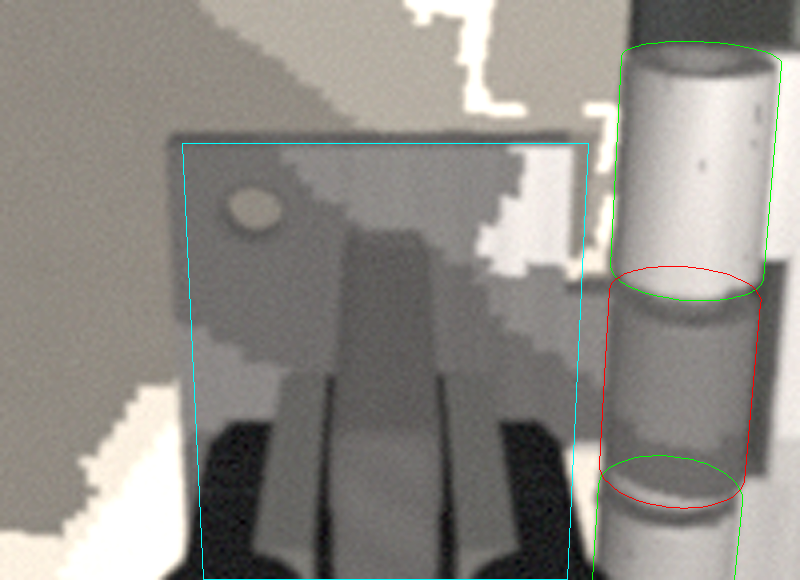

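Run:
```python
from bench import arm
arm.job_done(); s=arm.read_state(); print(s["clock"],s["contact_force"],s["eef_pos"],s["grip_width"])
```

```text
the job is handed in; nothing more can be done
the job is handed in; nothing more can be done
```

I lifted the leaf out of the die by its flange and lowered its knuckle from above into the gap between the jamb knuckles. I shifted it 0.6 mm away from the block to line it up and handed the job in while still holding it, at about 19 s on the clock.

**Which leaf:** of the three look-alikes, I took the grey one in the die. Its plate measures about 49 mm in the image. I left the brown one and the larger grey one on the bench.

**Last checks:**
- **In line:** in the final wrist picture the three knuckles line up to within about 0.5 mm.
- **Gaps:** before that shift, the gaps on either side of the knuckle were equal, at 6.9 and 7.0 picture rows. The shift did not change them noticeably.
- **Level:** the tool is vertical to within 0.01°, and the far edge of the plate is where a level plate should appear.
- **Free of the block:** the force on the tool is only about the leaf's weight (1.7 N down, under 0.3 N sideways). Lowering and shifting triggered no contact stop at 6 N.

**What disagreed:**
- **Jamb position and angle:** the position along x varied by about 1 mm between views (493.9 to 495.1 mm), and the jamb's turn read 6.5° to 7.5°. I used 7.2° and trusted the last picture, where leaf and jamb are seen together.
- **Plate outline:** the plate sits about 2 mm off my assumption that it is centred on the flange. The knuckle is unaffected.
- **Height:** the bore height comes from the grasp height and the sizes given, not from a separate measurement.

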